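Slide the griddle plate home and set the thermostat

ROBOT

A 6-joint arm with a two-finger parallel gripper is mounted at the origin on the work surface. World frame = base frame: x ahead of the robot, y to its left, z up, the work surface at z = 0. Lengths are in m, angles in rad, forces in N, time in s.
With the tool pointing down it reaches from about 0.425 to 0.95 m from the base axis. Payload 3.5 kg.
Tool frame: the origin (TCP) lies between the finger pads; the fingertips stand 19 mm ahead of it and the grasp point (between the pads) is the TCP; z points along the fingers, y is the line along which they close (so a half turn about z gives the same grasp; the last joint's range is limited). The gripper opens to 85 mm and grips with 20 to 120 N. Pads are 22 mm wide; open, the fingers measure 114 mm over their backs; the gripper's body (76 mm by 85 mm) begins 54 mm behind the grasp point. The pads swing forward as they close: fully open they stand 13 mm farther back than shut.
Start: joints at [-1.376, 0.286, 1.577, -0, 1.279, -0.15], TCP at [0.228, -0.635, 0.25] pointing down, gripper open.
Joint ranges: [-2.77, 2.77], [-0.9, 2.22], [0.21, 2.48], [-1.53, 4.67], [0.24, 2.81], [-2.84, 2.84]. Speed limits (rad/s): [2.79, 2.79, 3.14, 3.14, 3.14, 3.14].

INTERFACE

Orientations are given as a unit quaternion [x, y, z, w].
In Python, from plant import monitor, eyes, ctrl gives the robot as it stands.
- The arm moves only by the shell command python3 -m handwheel 'ROWS' [FORCE]. ROWS is JSON, a list of rows, each a list of 7 numbers: the shift along the tool's x, y, z in units of 40 cm (1.0 is 40 cm), then the turn, a rotation vector about the tool's x, y, z in units of pi rad (1.0 is pi rad), then the opening, from -1 (shut) to 1 (fully open). A call has 1 to 12 rows; each row is the pose to reach, as a shift and turn from the pose commanded when the call began, along the tool's axes at that moment, turning the shorter way round; what a row does not reach only later rows make up. A row lasts 1/8 s, in which the tool goes at most 62.5 mm and 10.7 degrees, less where a joint would pass 70% of its speed; a pose out of reach is approached as far as the arm can. A call with a number of a shift or a turn outside -1 to 1 is refused whole. A call with a gripper value outside its range is refused whole. The fingers move at their own pace and stop on an object; FORCE is the grip in N (left out, the last holds). Time passes only in rows, so rows that repeat a pose let the fingers close. It gives the time, the measured TCP pose, the force, the opening and the grip force at its end, in the units of the state.
- monitor.get_state(): the state, without advancing time (a new reading comes with each control period).
- eyes.read_camera(name): name is "scene" or "side" or "wrist"; returns the picture (480x640x3 uint8, red, green, blue); there is no depth.
- eyes.camera_params(name): a dict with "K" (3x3 intrinsics, pixels), "R" (3x3) and "t" (3): a world point X has camera coordinates R X + t. Camera axes: x right, y down, z forward; pixel columns grow to the right and rows downward; lengths in m; the calibration is good to about 2 mm. A picture is of the moment at which its call begins: read the wrist's pose just before it. camera_params takes no time and is no camera call; for the wrist camera it gives the pose at the moment of the call.
- ctrl.sign_off(): hands the job in; it is judged then, once.
The state is a dict: "time": time; "qpos": joint angles; "dq": joint speeds; "joint_efforts": joint torques, N m; "eef_pos": TCP position; "tcp_rot": TCP orientation; "contact_force": force on the tool from outside, world axes, zero at the start; "wrist_torque": the same for the moment, N m; "opening": opening from 0.0 (shut) to 1.0 (fully open); "finger_force": force on a finger pad.
Only numpy, scipy, OpenCV 4.12 (cv2) and the standard library are available. Lean on these libraries where they do the work, as an engineer would, in place of code of your own. Each camera call takes 0.05 s, during which the arm holds its last target. There are 200 camera calls.

TASK

Get the tabletop griddle ready for cooking: slide the loose dark griddle plate off the resting ledge, without lifting it off the griddle, until it drops into the heating bay and lies flat and square on the bay floor. Then turn the thermostat knob clockwise so that its white pointer line points at the red mark, leaving the plate seated. Do not disturb the other kitchen things standing around.

Things in the scene. Friction and masses are not known exactly. Their poses are not given: they have to be found in the camera images.
- griddle: Grey tabletop griddle base, fixed, place and yaw vary. Origin on the worktop; z up, x away from the robot towards the splash guard, y along its length. In its frame (mm): outline x -125..112, y -210..210; flat deck at height 40. From +y to -y: resting ledge (deck) y 36..210, heating bay y -100..36, knob panel (deck) y -210..-100 with the knob axis at x -5, y -155.
- plate: Dark metal griddle plate, flat block 160 (its x) x 130 (its y) x 22 mm thick with a ribbed top, 0.56 to 0.88 kg. Origin: centre of its underside. Starts flat on the ledge, clear of the guard by about 15 to 60 mm, turned up to 0.3 rad from the griddle's axes. Smooth: friction 0.2 to 0.3 on everything. Seated, its origin is at bay, axes along the griddle's, top 8 mm above the deck.
- bay (a point): Centre of the floor of the heating bay, at x 16.5, y -32, z 26 mm in the griddle's frame, same axes. The bay is a rectangular pocket 167 (x -67..100) by 136 mm (y -100..36), so the plate has 7 and 6 mm of total play; 14 mm deep below the deck, open above; vertical steps at its -x, -y and +y sides (the +y step is the ledge's edge), the splash guard at +x.
- guard (a point): Middle of the splash guard's inner face at deck height: x 100, y 55, z 40 mm in the griddle's frame, same axes. The guard is an upright steel strip, inner face in the plane x = 100, 12 mm thick, y -100..210, top 75 mm above the worktop. It runs straight past ledge and bay, so a plate held flat against it is in line with the bay and can be slid along it into the bay.
- knob_grip (a point): On the vertical axis of the black thermostat knob, at the height to grip: 75 mm above the worktop. Its axes turn with the knob. Round skirt 58 mm across (41 to 53 mm above the worktop), on it a bar grip 56 mm long, 14 wide, top at 85 mm. The bar lies along this point's x; the white pointer line is on top of the bar's -x end.
- knob (a joint): Knob angle, rad: 0 with the pointer towards the robot (the griddle's -x); grows clockwise seen from above, to a stop at 2.2. Marks at 0, 0.35, 0.70, 1.05, 1.40, 1.75, 2.10: black, except the wide red one at 1.40, the setting wanted. Starts between 0 and 0.6; turns with about 0.04 N m and stays where left.
- mug: White mug, 80 mm diameter, 90 high, origin at centre of its underside; stands right of the knob panel. Leave alone.
- oil: Amber oil bottle with cork, 66 mm diameter, 200 high, origin at centre of its underside; on the worktop to the left. Leave alone.
- jar: Terracotta-coloured jar, 66 mm diameter, 85 high, origin at centre of its underside; behind the guard. Leave alone.
- spatula: Green-handled spatula 260 mm long, lying on the worktop at the left; origin at its middle on the worktop. Leave alone.
- bowl: Blue bowl, 140 mm diameter, 60 high, origin at centre of its underside, on the worktop to the right. Leave alone.
- mill: Dark wooden pepper mill, 56 mm diameter, 155 high, on the worktop to the right, origin at centre of its underside. Leave alone.
Not all that is in view belongs to the job. Of the things like the plate, leave any that is pink or turquoise; of the rest the larger one is meant.

How it is judged:
On the way, in this order (a step that is already met when the one before it is completed fails the run):
1. the plate lies seated in the heating bay, flat and square (z of plate in the frame of bay between -0.003 and 0.003 m and horizontal distance between plate and bay below 0.008 m and angle between plate's own z axis and vertical below 0.03 rad and angle between the x axis of plate and the x axis of griddle, either way round below 0.07 rad), for 0.3 s.
2. the knob's pointer is at the red mark, the plate still seated (all of step 1 and value of joint knob between 1.26 and 1.54 rad), for 0.2 s.
At the end, for the whole second after the job is handed in: The plate rests in the heating bay: underside within 3 mm of the bay floor height, centre within 8 mm of the bay's centre, tilted less than 0.03 rad, edges within 0.07 rad of the bay's; knob within 0.14 rad of the red mark at 1.40; plate released and at rest (all of step 2 and linear speed of plate below 0.01 m/s and contact force between the fingers and plate below 0.1 N); the robot touches nothing.
It fails at once if the plate is lifted off the griddle (more than 30 mm above its deck), tipped by more than 0.5 rad, or pushed off on to the worktop (height (world z) of plate above 0.07 m or angle between plate's own z axis and vertical above 0.5 rad or height (world z) of plate below 0.012 m).
It fails at once if another kitchen thing is moved by more than 25 mm or knocked over (distance of any of mug, oil, jar, spatula, bowl, mill from where it was at the start of the episode above 0.025 m or angle between any of mug, oil, jar, bowl, mill's own z axis and vertical above 0.5 rad).
It also fails if it takes over 64 s, if anything falls off the work surface, if the arm or the gripper's body presses on something with over 40 N, if the wrist force passes 120 N, or if a joint passes its speed limit or range.

## Working session

There is one attempt and no reset: what is moved stays moved. The work goes in short steps, Python scripts to look and compute and a shell command to move; the robot and the scene stay as the last step left them, time stands still between calls to the robot, and variables do not carry over. Pictures are saved under pics/ and viewed, at most 13 in all, crops included, and the job is handed in when it is done.

```bash
mkdir -p pics
python3 - <<'E'
from plant import monitor, eyes
import cv2,json
s=monitor.get_state(); print({k:(v if not hasattr(v,'tolist') else v.tolist()) for k,v in s.items()})
for n in ("scene","side"):
    im=eyes.read_camera(n); cv2.imwrite(f"pics/{n}0.png",im[:,:,::-1])
    p=eyes.camera_params(n); print(n,p)
E
ls
```

```text
{'time': 0.0, 'qpos': [-1.3760033275023218, 0.28716203260827966, 1.5781759494954544, -2.533486516111743e-05, 1.2785786064421194, -0.1499715901369946], 'dq': [-0.00014257467988152702, -0.000706934074696311, -0.00039312199397107143, 0.0008413497681265018, -0.00011239383257543906, 0.001057315014560177], 'joint_efforts': [-0.0003147003280901117, -40.598130226135254, -29.262535572052002, -0.00018759489194053458, 0.005829378351336345, 1.2315996755773995e-06], 'eef_pos': [0.22805470438884248, -0.6346614710533333, 0.24895010677053736], 'tcp_rot': [0.985177634797469, 0.17153331332428828, -3.8161457522666647e-05, -0.0011614037022022212], 'contact_force': [0.2082361457785441, -0.0735711165534585, 0.078267331996021], 'wrist_torque': [-0.015739398675554406, -0.016836099096777284, 0.021963584532371915], 'finger_force': 0.0, 'opening': 0.9993565878681944}
scene {'K': array([[546.1352495 ,   0.        , 325.86512886],
       [  0.        , 546.1352495 , 233.36946255],
       [  0.        ,   0.        ,   1.        ]]), 'R': array([[-0.43169314,  0.90199214,  0.00715595],
       [ 0.73319376,  0.35550528, -0.57969209],
       [-0.52542169, -0.2450024 , -0.8148042 ]]), 't': array([ 0.23447922, -0.31964207,  1.93533426])}
side {'K': array([[537.61854135,   0.        , 316.37327109],
       [  0.        , 537.61854135, 238.10499269],
       [  0.        ,   0.        ,   1.        ]]), 'R': array([[-0.68442268, -0.72875046,  0.0220989 ],
       [-0.45867653,  0.40682006, -0.79000841],
       [ 0.56672871, -0.55083592, -0.61269761]]), 't': array([0.32518453, 0.31008295, 1.05205315])}
pics
```

View pics/scene0.png

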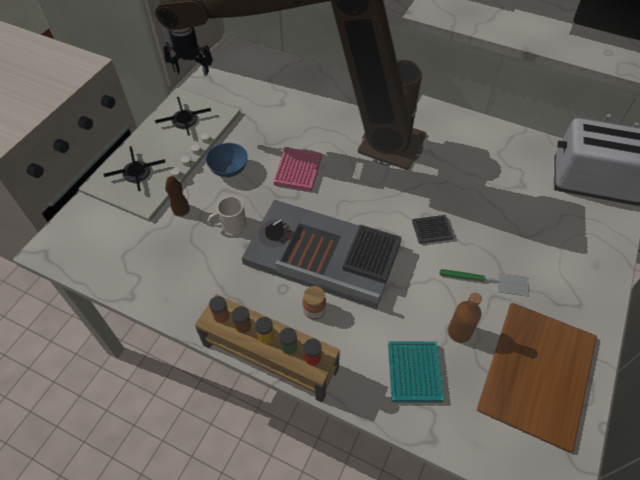

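View pics/side0.png

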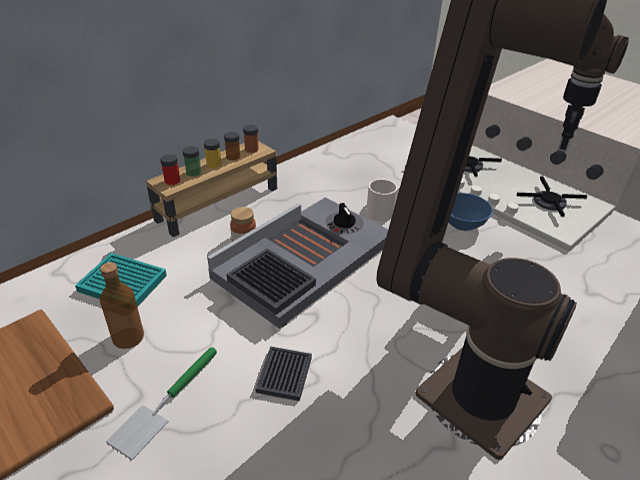

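Scene view: the plate lookalikes are pink (298,168), turquoise (415,372), small dark one on the worktop (433,229), and the larger dark one on the griddle ledge (373,252). I choose the last one, which is also at (270,277) in the side view. Next is one close crop to check the choice and read corners.

Run:
```python
import cv2,numpy as np
a=cv2.imread("pics/scene0.png")[190:310,235:415]; b=cv2.imread("pics/side0.png")[190:330,200:400]
a=cv2.convertScaleAbs(cv2.resize(a,None,fx=4.44,fy=4.44/1.9*1.0,interpolation=2) if 0 else cv2.resize(a,None,fx=4.4,fy=4.4,interpolation=2),alpha=1.5)
cv2.imwrite("pics/c1.png",a)
b=cv2.convertScaleAbs(cv2.resize(b,None,fx=4,fy=4,interpolation=2),alpha=1.5)
cv2.imwrite("pics/c2.png",b)
```

```text
(no output)
```

View pics/c1.png

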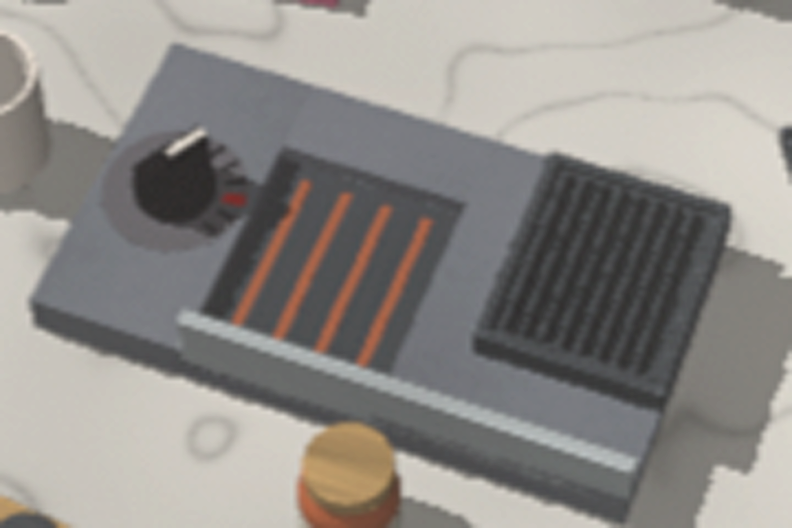

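View pics/c2.png

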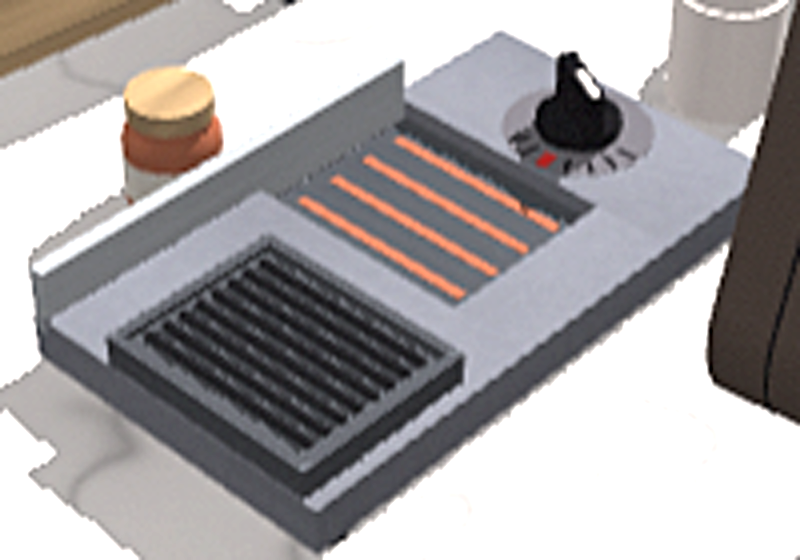

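The crops show the chosen plate on the ledge, dark, ribbed and largest. Its top corners in crop 1 are (553,155), (730,208), (662,397) and (476,340). The pointer is at (188,142) and the red mark at (234,200).

```bash
cat > h.py <<'E'
import numpy as np
from plant import monitor, eyes
from scipy.spatial.transform import Rotation as Ro
def ray(n,uv,z,P=None):
    P=P or eyes.camera_params(n); K,R,t=[np.array(P[k]) for k in "KRt"]
    c=-R.T@t; d=R.T@np.linalg.solve(K,[uv[0],uv[1],1]); return (c+d*(z-c[2])/d[2])
def fit2(a,b): # rigid b = R a + t
    a,b=np.array(a,float),np.array(b,float); A=a-a.mean(0);B=b-b.mean(0)
    th=np.arctan2((A[:,0]*B[:,1]-A[:,1]*B[:,0]).sum(),(A*B).sum())
    R=np.array([[np.cos(th),-np.sin(th)],[np.sin(th),np.cos(th)]]); t=b.mean(0)-R@a.mean(0)
    return th,t,b-(a@R.T+t)
E
python3 - <<'E'
from h import *
np.set_printoptions(precision=4,suppress=True)
c1=lambda x,y:((x+.5)/4.4-.5+235,(y+.5)/4.4-.5+190); c2=lambda x,y:((x+.5)/4-.5+200,(y+.5)/4-.5+190)
def pt(c,x,y,z): return ray("scene" if c==1 else "side",(c1 if c==1 else c2)(x,y),z)[:2]*1000
G=[(1,172,45,-125,-210,40),(1,33,303,112,-210,40),(1,285,150,-67,-100,40),(1,466,206,-67,36,40),(1,636,460,100,210,75),(1,182,308,100,-100,75),
(2,498,32,112,-210,40),(2,752,155,-125,-210,40),(2,595,205,-67,-100,40),(2,463,300,-67,36,40),(2,318,508,-125,210,40),(2,403,62,112,-100,75)]
for sel in (1,2,0):
    g=[q for q in G if sel in(0,q[0])]
    th,t,r=fit2([q[3:5] for q in g],[pt(q[0],q[1],q[2],q[5]/1000) for q in g]); print(sel,th,t,"\n",r)
R=np.array([[np.cos(th),-np.sin(th)],[np.sin(th),np.cos(th)]])
for c,L in ((1,[(553,155),(730,208),(662,397),(476,340)]),(2,[(302,470),(110,340),(268,237),(463,357)])):
    p=np.array([pt(c,*q,.062) for q in L]); pg=(p-t)@R
    print(c,"plate world",p.mean(0),"griddle",pg,pg.mean(0),"sides",np.linalg.norm(p-np.roll(p,-1,0),axis=1))
    e=(pg[0 if c==1 else 0]-pg[3]); print(e)
for c,a in ((1,[(205,133),(170,153)]),(2,[(575,70),(597,92)])):
    print("ptr",(np.array([pt(c,*q,.085) for q in a])-t)@R)
print("knob",t+R@[-5,-155])
E
```

```text
1 0.08271208128220847 [542.6072 -14.727 ] 
 [[ 1.0529 -0.3405]
 [-0.886   3.0712]
 [ 0.4681  1.4077]
 [-0.0004 -0.4645]
 [ 0.2869 -2.236 ]
 [-0.9215 -1.4379]]
2 0.10550214572414356 [541.6549 -15.525 ] 
 [[ -5.5525   0.9891]
 [ 14.2359   1.5847]
 [ -0.3075   1.9284]
 [  2.2543  -7.1805]
 [  5.0485   1.1206]
 [-15.6787   1.5576]]
0 0.09436195663354462 [542.1342 -15.3225] 
 [[ -1.0398   1.4892]
 [ -2.7345   2.1506]
 [ -0.2884   2.6777]
 [  0.8213   0.9455]
 [  3.2998  -2.5846]
 [ -1.5059  -2.1058]
 [ -3.8286   2.2616]
 [ 16.2233   0.2301]
 [  0.3961   1.0944]
 [  1.4504  -8.1656]
 [  2.3803  -0.7008]
 [-15.1741   2.7077]]
1 plate world [495.6218 126.7463] griddle [[-112.53     83.198 ]
 [-112.0946  209.158 ]
 [  45.9641  208.2976]
 [  46.9826   82.6233]] [-32.9195 145.8192] sides [125.9607 158.061  125.6783 159.5136]
[-159.5126    0.5747]
2 plate world [492.3468 127.6719] griddle [[-112.098   209.7985]
 [  41.2759  210.2334]
 [  42.2656   83.7475]
 [-115.8142   84.4182]] [-36.0927 147.0494] sides [153.3745 126.4897 158.0812 125.4354]
[  3.7162 125.3803]
ptr [[ -31.0228 -139.718 ]
 [  -7.255  -155.2437]]
ptr [[  -1.1022 -155.4275]
 [ -27.3249 -145.7105]]
knob [ 551.7608 -170.1041]
```

```bash
cat >> h.py <<'E'
TH,T=0.083,np.array([542.6,-14.7])/1000
def g2w(x,y,z=0):
    c,s=np.cos(TH),np.sin(TH); return np.array([T[0]+(c*x-s*y)/1000,T[1]+(s*x+c*y)/1000,z/1000])
def w2g(p):
    c,s=np.cos(TH),np.sin(TH); d=(np.array(p[:2])-T)*1000; return np.array([c*d[0]+s*d[1],-s*d[0]+c*d[1],p[2]*1000])
def rot(yaw,tilt=0): return Ro.from_euler("z",yaw)*Ro.from_euler("x",np.pi)*Ro.from_euler("y",tilt)
def plan(*ts): # (griddle x,y,z mm, yaw rel griddle, tilt) -> rows from current pose
    s=monitor.get_state(); p0=np.array(s["eef_pos"]);R0=Ro.from_quat(s["tcp_rot"])
    print("now g",w2g(p0).round(1),"t",round(s["time"],2),"F",np.round(s["contact_force"],1),"q",np.round(s["qpos"],2))
    for x,y,z,yaw,tilt in ts:
        p=g2w(x,y,z); d=R0.inv().apply(p-p0); r=(R0.inv()*rot(TH+yaw,tilt)).as_rotvec()
        print((d/.4).round(4),(r/np.pi).round(4),"mm",np.linalg.norm(d*1000).round(),"deg",np.degrees(np.linalg.norm(r)).round(),"rad",np.linalg.norm(p[:2]).round(3))
E
python3 - <<'E'
from h import *
plan((0,-100,250,0,0),(-20,130,200,0,-.3),(-150,145,120,0,-.3))
E
```

```text
now g [-364.8 -591.8  249. ] t 0.1 F [ 0.8 -0.3 -0.5] q [-1.38  0.29  1.58  0.    1.28 -0.15]
[ 1.1993e+00 -9.5150e-01  1.0000e-04] [-0.0007 -0.      0.0834] mm 612.0 deg 15.0 rad 0.563
[ 1.2998 -1.5195  0.1263] [ 0.0118 -0.095   0.0828] mm 801.0 deg 23.0 rad 0.524
[ 0.9955 -1.6395  0.3265] [ 0.0118 -0.095   0.0828] mm 778.0 deg 23.0 rad 0.399
```

```bash
python3 -m handwheel '[[1,-0.8,0,0,0,0.083,1],[1,-0.8,0,0,0,0.083,1],[1,-0.8,0,0,0,0.083,1],[1,-0.8,0,0,0,0.083,1],[1,-0.8,0,0,0,0.083,1],[1,-0.8,0,0,0,0.083,1],[1,-0.8,0,0,0,0.083,1],[1,-0.8,0,0,0,0.083,1],[1,-0.8,0,0,0,0.083,1],[1,-0.8,0,0,0,0.083,1]]'
python3 - <<'E'
from h import *
plan((-40,130,200,0,-.3),(-155,145,110,0,-.3),(-145,145,60,0,-.3))
E
```

```text
time: 1.35
eef_pos: [0.4965, -0.1984, 0.2499]
tcp_rot: [0.999, 0.043, -0.0, 0.0]
contact_force: [-0.9, -0.0, -0.2]
opening: 1.002
finger_force: 0.0
now g [ -61.2 -179.3  249.9] t 1.35 F [-0.9 -0.  -0.2] q [-0.57 -0.02  1.92 -0.    1.25  0.92]
[ 0.0554 -0.773   0.1247] [ 0.0002 -0.0952  0.0009] mm 314.0 deg 17.0 rad 0.504
[-0.2318 -0.8113  0.35  ] [ 0.0002 -0.0952  0.0009] mm 365.0 deg 17.0 rad 0.394
[-0.2066 -0.8113  0.475 ] [ 0.0002 -0.0952  0.0009] mm 385.0 deg 17.0 rad 0.404
```

```bash
python3 -m handwheel '[[0.055,-0.773,0.125,0,-0.095,0,1],[0.055,-0.773,0.125,0,-0.095,0,1],[0.055,-0.773,0.125,0,-0.095,0,1],[0.055,-0.773,0.125,0,-0.095,0,1],[0.055,-0.773,0.125,0,-0.095,0,1],[0.055,-0.773,0.125,0,-0.095,0,1],[-0.232,-0.811,0.35,0,-0.095,0,1],[-0.232,-0.811,0.35,0,-0.095,0,1],[-0.232,-0.811,0.35,0,-0.095,0,1],[-0.232,-0.811,0.35,0,-0.095,0,1]]'
python3 - <<'E'
from h import *
import cv2
plan((-155,145,110,0,-.3),(-147,145,60,0,-.3))
for n in("side",): cv2.imwrite(f"pics/{n}1.png",eyes.read_camera(n)[150:390,120:440,::-1].repeat(2,0).repeat(2,1))
E
```

```text
time: 2.6
eef_pos: [0.3754, 0.1149, 0.1093]
tcp_rot: [0.988, 0.04, -0.15, 0.006]
contact_force: [0.4, 0.4, 0.7]
opening: 1.001
finger_force: 0.0
now g [-155.9  143.   109.3] t 2.6 F [0.4 0.4 0.7] q [ 0.04 -0.    2.21 -0.01  1.24  1.54]
[ 0.0015 -0.0049 -0.0023] [-0.      0.0004 -0.0005] mm 2.0 deg 0.0 rad 0.394
[ 0.0577 -0.005   0.1112] [-0.      0.0004 -0.0005] mm 50.0 deg 0.0 rad 0.402
```

View pics/side1.png

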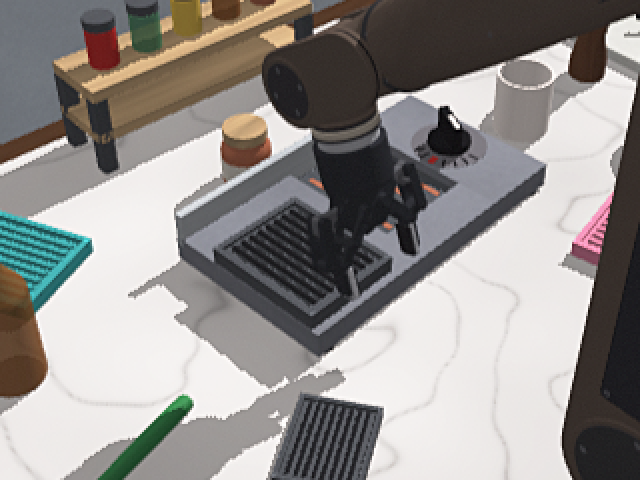

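Fingers are above and on the robot side of the plate, reach OK. Lower to TCP z 62 and push toward the guard.

```bash
python3 -m handwheel '[[0.055,0,0.106,0,0,0,1],[0.055,0,0.106,0,0,0,1],[0.08,0,0.098,0,0,0,1],[0.10,0,0.092,0,0,0,1],[0.12,0,0.086,0,0,0,1],[0.14,0,0.080,0,0,0,1]]'
python3 - <<'E'
from h import *
plan((-127,144,62,0,-.3),(-75,144,62,0,-.3))
E
```

```text
time: 3.4
eef_pos: [0.4212, 0.1204, 0.0641]
tcp_rot: [0.988, 0.042, -0.149, 0.006]
contact_force: [-3.9, -1.1, 3.2]
opening: 0.998
finger_force: 2.4
now g [-109.8  144.7   64.1] t 3.4 F [-3.9 -1.1  3.2] q [ 0.05  0.18  2.11 -0.01  1.15  1.54]
[-0.0396  0.0017  0.0176] [ 0.0001 -0.0004  0.0004] mm 17.0 deg 0.0 rad 0.421
[ 0.0847  0.0019 -0.0207] [ 0.0001 -0.0004  0.0004] mm 35.0 deg 0.0 rad 0.472
```

```bash
python3 -m handwheel '[[0.02,0,-0.0,0,0,0,1],[0.035,0,-0.004,0,0,0,1],[0.05,0,-0.008,0,0,0,1]]'
python3 - <<'E'
from h import *
import cv2
plan((-75,144,62,0,-.3))
n="side"; a=eyes.read_camera(n)[190:330,200:400,::-1]
cv2.imwrite("pics/side2.png",cv2.convertScaleAbs(cv2.resize(a,None,fx=4,fy=4,interpolation=2),alpha=1.5))
E
```

```text
time: 3.78
eef_pos: [0.4408, 0.122, 0.0603]
tcp_rot: [0.988, 0.042, -0.149, 0.006]
contact_force: [-4.3, 0.5, 3.7]
opening: 0.999
finger_force: 2.4
now g [-90.1 144.7  60.3] t 3.77 F [-4.3  0.5  3.7] q [ 0.05  0.22  2.07 -0.01  1.15  1.54]
[ 0.0347  0.0018 -0.0151] [ 0.0001 -0.0002  0.0004] mm 15.0 deg 0.0 rad 0.472
```

View pics/side2.png

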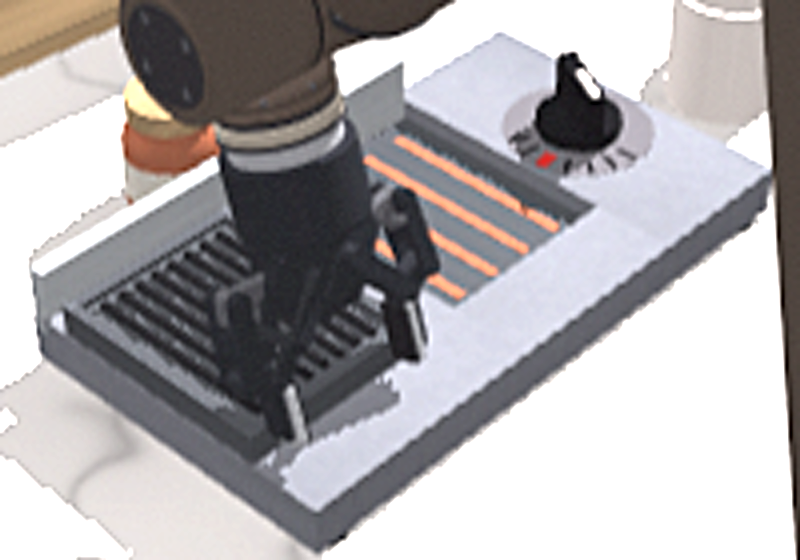

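The plate is sliding with both fingers on its near edge, its far corner close to the guard (about (65,310)). Push on in small steps until the force rises.

```bash
python3 -m handwheel '[[0.01,0,-0.003,0,0,0,1],[0.02,0,-0.006,0,0,0,1],[0.025,0,-0.008,0,0,0,1],[0.03,0,-0.009,0,0,0,1]]'; python3 -m handwheel '[[0.005,0,-0.0015,0,0,0,1],[0.010,0,-0.003,0,0,0,1]]'
```

```text
time: 4.32
eef_pos: [0.4532, 0.123, 0.0603]
tcp_rot: [0.988, 0.042, -0.149, 0.006]
contact_force: [-3.6, -0.6, 2.5]
opening: 1.003
finger_force: 2.1
time: 4.58
eef_pos: [0.457, 0.1233, 0.0603]
tcp_rot: [0.988, 0.042, -0.149, 0.006]
contact_force: [-6.8, -1.0, 3.3]
opening: 1.002
finger_force: 3.6
```

```bash
python3 -m handwheel '[[0.005,0,-0.0015,0,0,0,1],[0.010,0,-0.003,0,0,0,1]]';python3 -m handwheel '[[0.005,0,-0.0015,0,0,0,1],[0.010,0,-0.003,0,0,0,1]]'
python3 - <<'E'
from h import *
import cv2
plan()
for n,(r0,r1,c0,c1) in (("side",(210,330,200,330)),("scene",(200,310,300,420))):
    a=eyes.read_camera(n)[r0:r1,c0:c1,::-1]
    cv2.imwrite(f"pics/{n}3.png",cv2.resize(cv2.convertScaleAbs(cv2.resize(a,None,fx=4,fy=4,interpolation=2),alpha=1.5),(400,400)))
cv2.imwrite("pics/m3.png",np.hstack([cv2.imread("pics/side3.png"),cv2.imread("pics/scene3.png")]))
E
```

```text
time: 4.82
eef_pos: [0.4573, 0.1234, 0.0603]
tcp_rot: [0.987, 0.042, -0.155, 0.007]
contact_force: [-16.1, -3.0, 11.6]
opening: 0.999
finger_force: 9.2
time: 5.08
eef_pos: [0.4574, 0.1234, 0.0602]
tcp_rot: [0.986, 0.042, -0.162, 0.007]
contact_force: [-25.2, -3.9, 17.9]
opening: 0.997
finger_force: 14.7
now g [-73.4 144.7  60.2] t 5.08 F [-25.2  -3.9  17.9] q [ 0.05  0.27  2.02 -0.01  1.18  1.55]
```

View pics/m3.png

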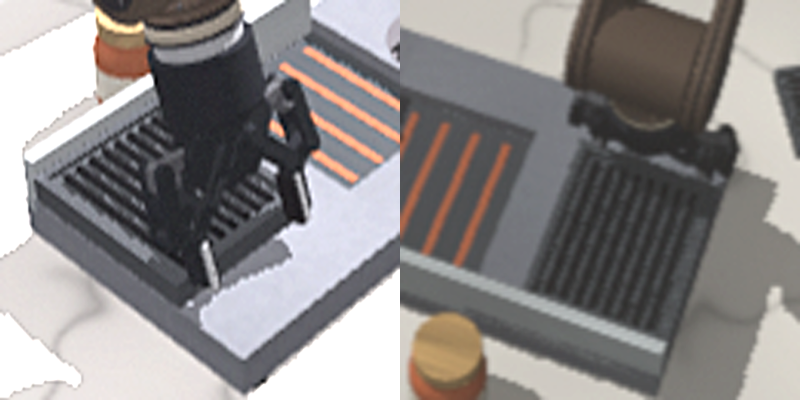

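The plate is flush against the guard in both views and the force rose at TCP x −73. Next: retreat, rise, and go round to the +y side.

```bash
python3 -m handwheel '[[-0.06,0,0.018,0,0,0,1],[-0.06,0,0.018,0,0,0,1],[-0.08,0,-0.15,0,0,0,1],[-0.08,0,-0.15,0,0,0,1],[-0.08,0,-0.25,0,0,0,1]]'
python3 - <<'E'
from h import *
print("oil",w2g(ray("scene",(462,338),0)),"mug",w2g(ray("scene",(232,230),0)))
plan((20,250,150,1.571,0),(20,250,60,1.571,0))
E
```

```text
time: 5.8
eef_pos: [0.464, 0.1239, 0.164]
tcp_rot: [0.988, 0.041, -0.15, 0.006]
contact_force: [0.4, 1.2, -1.0]
opening: 1.0
finger_force: 0.0
oil [107.12382519 455.80272981   0.        ] mug [   5.4197501 -298.5991214    0.       ]
now g [-66.8 144.6 164. ] t 5.8 F [ 0.4  1.2 -1. ] q [ 0.05  0.11  1.97 -0.01  1.36  1.54]
[ 0.2179 -0.2632 -0.0309] [-0.0752  0.0751 -0.4957] mm 137.0 deg 91.0 rad 0.591
[ 0.2845 -0.2632  0.184 ] [-0.0752  0.0751 -0.4957] mm 172.0 deg 91.0 rad 0.591
```

```bash
python3 -m handwheel '[[0.218,-0.263,-0.031,-0.075,0.075,-0.496,1],[0.218,-0.263,-0.031,-0.075,0.075,-0.496,1],[0.218,-0.263,-0.031,-0.075,0.075,-0.496,1],[0.218,-0.263,-0.031,-0.075,0.075,-0.496,1],[0.218,-0.263,-0.031,-0.075,0.075,-0.496,1],[0.218,-0.263,-0.031,-0.075,0.075,-0.496,1],[0.218,-0.263,-0.031,-0.075,0.075,-0.496,1],[0.218,-0.263,-0.031,-0.075,0.075,-0.496,1],[0.218,-0.263,-0.031,-0.075,0.075,-0.496,1],[0.218,-0.263,-0.031,-0.075,0.075,-0.496,1]]'
python3 - <<'E'
from h import *
plan((20,250,60,1.571,0),(20,210,60,1.571,0))
E
```

```text
time: 7.05
eef_pos: [0.543, 0.2361, 0.1512]
tcp_rot: [0.677, 0.736, 0.001, 0.001]
contact_force: [-0.9, -0.1, 0.1]
opening: 1.0
finger_force: 0.0
now g [ 21.2 249.9 151.2] t 7.05 F [-0.9 -0.1  0.1] q [ 0.24  0.21  1.87 -0.    1.07  0.16]
[ 0.0003 -0.0036  0.2279] [ 0.0009 -0.     -0.0001] mm 91.0 deg 0.0 rad 0.591
[-0.0997 -0.0036  0.2279] [ 0.0009 -0.     -0.0001] mm 100.0 deg 0.0 rad 0.579
```

```bash
python3 -m handwheel '[[0,-0.004,0.228,0,0,0,1],[0,-0.004,0.228,0,0,0,1],[0,-0.004,0.228,0,0,0,1],[-0.05,-0.004,0.228,0,0,0,1],[-0.08,-0.004,0.228,0,0,0,1],[-0.10,-0.004,0.228,0,0,0,1],[-0.12,-0.004,0.228,0,0,0,1],[-0.14,-0.004,0.228,0,0,0,1]]'
python3 - <<'E'
from h import *
plan()
E
```

```text
time: 8.05
eef_pos: [0.546, 0.1799, 0.0609]
tcp_rot: [0.677, 0.736, 0.001, 0.001]
contact_force: [-0.2, 3.1, 1.4]
opening: 1.0
finger_force: 1.5
now g [ 19.5 193.7  60.9] t 8.05 F [-0.2  3.1  1.4] q [0.14 0.3  1.94 0.   0.9  0.06]
```

Contact made. Back off slightly and feel for the deck to set the tip height.

```bash
python3 -m handwheel '[[0.01,0,0,0,0,0,1],[0.01,0,0.01,0,0,0,1]]' | grep -E "pos|force";  python3 -m handwheel '[[0,0,0.005,0,0,0,1],[0,0,0.01,0,0,0,1]]'| grep -E "pos|force"; python3 -m handwheel '[[0,0,0.005,0,0,0,1],[0,0,0.01,0,0,0,1]]'| grep -E "pos|force"
```

```text
eef_pos: [0.5452, 0.1841, 0.056]
contact_force: [0.5, -0.8, -0.5]
finger_force: 0.0
eef_pos: [0.545, 0.1842, 0.0517]
contact_force: [-0.1, 0.1, -0.5]
finger_force: 0.0
eef_pos: [0.5453, 0.1842, 0.0481]
contact_force: [0.3, 0.4, -0.8]
finger_force: 0.0
```

```bash
python3 -m handwheel '[[-0.02,0,-0.004,0,0,0,1],[-0.04,0,-0.004,0,0,0,1],[-0.06,0,-0.004,0,0,0,1],[-0.08,0,-0.004,0,0,0,1],[-0.10,0,-0.004,0,0,0,1],[-0.12,0,-0.004,0,0,0,1],[-0.14,0,-0.004,0,0,0,1],[-0.16,0,-0.004,0,0,0,1],[-0.18,0,-0.004,0,0,0,1],[-0.20,0,-0.004,0,0,0,1],[-0.22,0,-0.004,0,0,0,1],[-0.22,0,-0.004,0,0,0,1]]'
python3 - <<'E'
from h import *
import cv2
plan((20,60,50,1.571,0),(20,42,50,1.571,0))
cv2.imwrite("pics/scene4.png",cv2.resize(eyes.read_camera("scene")[190:310,235:415,::-1],None,fx=4.4,fy=4.4,interpolation=2))
E
```

```text
time: 10.3
eef_pos: [0.553, 0.0955, 0.05]
tcp_rot: [0.677, 0.736, 0.0, 0.001]
contact_force: [0.3, 0.2, 0.2]
opening: 0.999
finger_force: 0.0
now g [ 19.5 108.9  50. ] t 10.3 F [0.3 0.2 0.2] q [-0.01  0.29  1.98 -0.    0.87 -0.09]
[-1.223e-01  1.100e-03  1.000e-04] [0.0007 0.0003 0.0003] mm 49.0 deg 0.0 rad 0.56
[-0.1673  0.001   0.0002] [0.0007 0.0003 0.0003] mm 67.0 deg 0.0 rad 0.56
```

View pics/scene4.png

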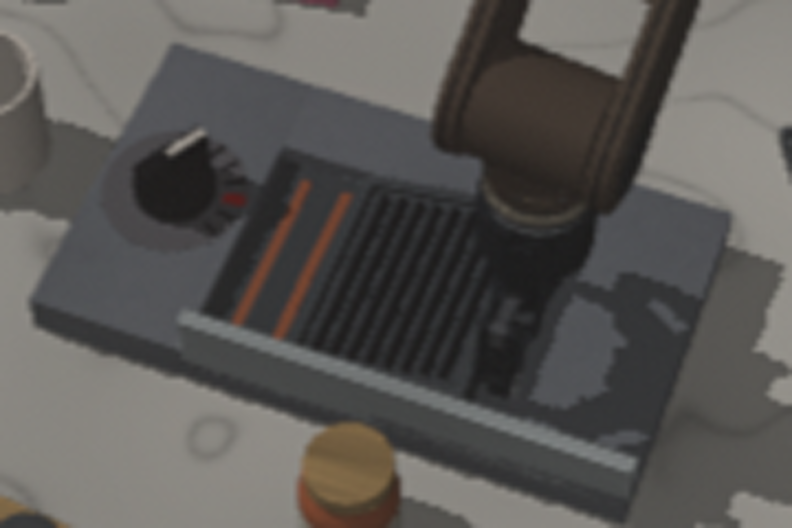

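The plate slides straight along the guard, its leading part over the bay. Continue.

```bash
python3 -m handwheel '[[-0.015,0,0,0,0,0,1],[-0.03,0,0,0,0,0,1],[-0.045,0,0,0,0,0,1],[-0.06,0,0,0,0,0,1],[-0.075,0,0,0,0,0,1],[-0.09,0,0,0,0,0,1],[-0.105,0,0,0,0,0,1],[-0.12,0,0,0,0,0,1],[-0.135,0,0,0,0,0,1],[-0.145,0,0,0,0,0,1],[-0.155,0,0,0,0,0,1],[-0.155,0,0,0,0,0,1]]' | grep -E "pos|force"; python3 -m handwheel '[[-0.005,0,0,0,0,0,1],[-0.01,0,0,0,0,0,1]]'| grep -E "pos|force";  python3 - <<'E'
from h import *
import cv2
plan()
cv2.imwrite("pics/scene5.png",cv2.resize(eyes.read_camera("scene")[190:310,235:415,::-1],None,fx=4.4,fy=4.4,interpolation=2))
E
```

```text
eef_pos: [0.5582, 0.0341, 0.05]
contact_force: [-0.4, -1.0, -0.6]
finger_force: 0.0
eef_pos: [0.5583, 0.031, 0.0499]
contact_force: [0.2, 2.7, -0.6]
finger_force: 1.2
now g [19.4 44.2 49.9] t 12.1 F [ 0.2  2.7 -0.6] q [-0.13  0.29  1.99  0.    0.87 -0.21]
```

```bash
python3 -m handwheel '[[-0.004,0,0,0,0,0,1],[-0.004,0,0,0,0,0,1]]'| grep -E "pos|force"; python3 -m handwheel '[[-0.004,0,0,0,0,0,1],[-0.004,0,0,0,0,0,1]]'| grep -E "pos|force";  python3 - <<'E'
from h import *
import cv2
plan()
a=eyes.read_camera("scene")[190:310,235:415,::-1]; b=eyes.read_camera("side")[200:310,230:380,::-1]
cv2.imwrite("pics/m6.png",np.hstack([cv2.resize(cv2.convertScaleAbs(x,alpha=1.6),(400,400 if 0 else h),interpolation=2) for x,h in((a,290),(b,290))]))
E
```

```text
eef_pos: [0.5584, 0.0291, 0.0499]
contact_force: [-1.1, 1.7, 0.1]
finger_force: 0.9
eef_pos: [0.5586, 0.0275, 0.0499]
contact_force: [-0.1, 2.4, 0.0]
finger_force: 1.2
now g [19.4 40.8 49.9] t 12.65 F [-0.1  2.4  0. ] q [-0.13  0.29  1.98  0.    0.87 -0.22]
```

View pics/m6.png

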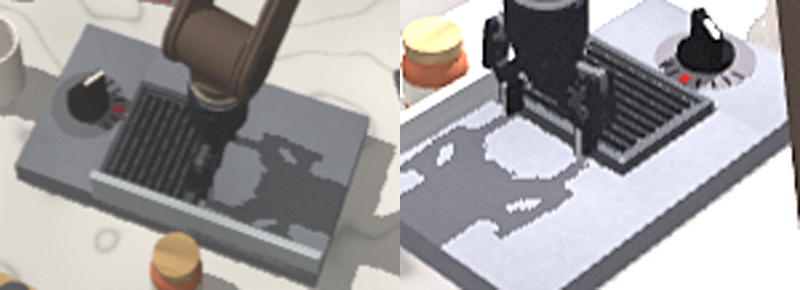

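The plate looks in or nearly in the bay. Nudge until it meets the far step, then withdraw and measure it.

```bash
for i in 1; do python3 -m handwheel '[[-0.004,0,0,0,0,0,1],[-0.004,0,0,0,0,0,1]]'| grep -E "pos|force"; python3 -m handwheel '[[-0.004,0,0,0,0,0,1],[-0.004,0,0,0,0,0,1]]'| grep -E "pos|force"; done
```

```text
eef_pos: [0.5585, 0.0273, 0.0499]
contact_force: [0.2, 7.6, 0.6]
finger_force: 3.8
eef_pos: [0.5585, 0.0272, 0.0499]
contact_force: [0.5, 12.6, 1.9]
finger_force: 6.2
```

```bash
python3 -m handwheel '[[0.04,0,0,0,0,0,1],[0.04,0,-0.02,0,0,0,1],[0.04,0,-0.15,0,0,0,1],[0.04,0,-0.3,0,0,0,1],[0.04,0,-0.3,0,0,0,1],[0.5,0,-0.3,0,0,0,1],[0.5,0,-0.3,0,0,0,1],[0.5,0,-0.3,0,0,0,1],[0.5,0,-0.3,0,0,0,1]]'
python3 - <<'E'
from h import *
import cv2
a=eyes.read_camera("scene")[190:310,235:415,::-1]
cv2.imwrite("pics/m7.png",cv2.convertScaleAbs(cv2.resize(a,None,fx=4.4,fy=4.4,interpolation=2),alpha=1.6))
plan((-5,-155,150,3.1416-.45,0),(-5,-155,75,3.1416-.45,0))
E
```

```text
time: 14.38
eef_pos: [0.5408, 0.2266, 0.1693]
tcp_rot: [0.675, 0.738, 0.0, 0.001]
contact_force: [-0.4, -0.2, -1.4]
opening: 1.001
finger_force: 0.0
now g [ 18.4 238.7 169.3] t 14.43 F [-0.1 -0.6 -0.2] q [ 0.22  0.17  1.87 -0.    1.1   0.13]
[-0.984  -0.0633  0.0493] [ 1.000e-04  5.000e-04 -3.552e-01] mm 395.0 deg 64.0 rad 0.576
[-0.9838 -0.0635  0.2368] [ 1.000e-04  5.000e-04 -3.552e-01] mm 406.0 deg 64.0 rad 0.576
```

View pics/m7.png

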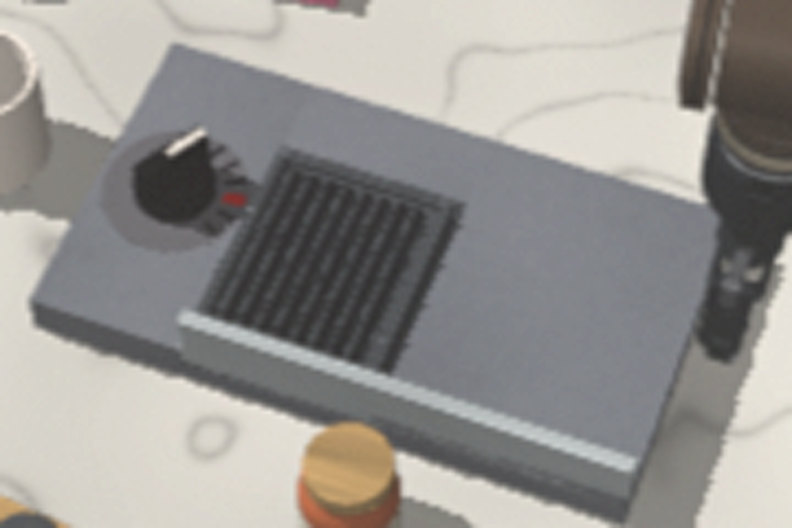

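The plate sits square inside the bay outline, with an even gap on the ledge side. Now to the knob.

```bash
python3 -m handwheel '[[-0.984,-0.063,0.049,0,0,-0.35,1],[-0.984,-0.063,0.049,0,0,-0.35,1],[-0.984,-0.063,0.049,0,0,-0.35,1],[-0.984,-0.063,0.049,0,0,-0.35,1],[-0.984,-0.063,0.049,0,0,-0.35,1],[-0.984,-0.063,0.049,0,0,-0.35,1],[-0.984,-0.063,0.049,0,0,-0.35,1],[-0.984,-0.063,0.049,0,0,-0.35,1],[-0.984,-0.063,0.049,0,0,-0.35,1]]'
python3 - <<'E'
from h import *
import cv2
plan((-5,-155,75,3.1416-.47,0))
im=eyes.read_camera("wrist"); P=eyes.camera_params("wrist")
m=cv2.inRange(im,(170,170,170),(255,255,255)); n,l,s,c=cv2.connectedComponentsWithStats(m)
for i in range(1,n):
    if s[i,4]>15:
        q=w2g(ray("wrist",c[i],.085,P))
        if np.hypot(q[0]+5,q[1]+155)<50:
            y,x=np.nonzero(l==i); r=cv2.minAreaRect(np.column_stack([x,y]).astype(np.float32)); b=cv2.boxPoints(r)
            w=np.array([w2g(ray("wrist",k,.085,P))[:2] for k in b]); print(s[i,4],q.round(1),w.round(1).tolist(),"ang",np.arctan2(q[1]+155,-(q[0]+5)))
E
```

```text
time: 15.55
eef_pos: [0.549, -0.1715, 0.1497]
tcp_rot: [0.193, 0.981, 0.0, 0.0]
contact_force: [-0.3, 0.7, 0.2]
opening: 0.998
finger_force: 0.0
now g [  -6.6 -156.7  149.7] t 15.55 F [-0.3  0.7  0.2] q [-0.48  0.17  1.91  0.    1.06 -1.66]
[-0.0016  0.0056  0.1868] [ 0.0003  0.0001 -0.0007] mm 75.0 deg 0.0 rad 0.576
564 [ -17.9 -147.1   85. ] [[-6.2, -157.4], [-32.1, -142.5], [-29.1, -137.3], [-3.0, -152.1]] ang 0.5483750188301526
```

The wrist camera puts the pointer at about 0.52 rad, through the expected axis point (−5,−155). Lower, grip and check.

```bash
python3 -m handwheel '[[-0.002,0.005,0.187,0,0,0.016,1],[-0.002,0.005,0.187,0,0,0.016,1],[-0.002,0.005,0.187,0,0,0.016,1],[-0.002,0.005,0.187,0,0,0.016,-1],[-0.002,0.005,0.187,0,0,0.016,-1],[-0.002,0.005,0.187,0,0,0.016,-1],[-0.002,0.005,0.187,0,0,0.016,-1],[-0.002,0.005,0.187,0,0,0.016,-1],[-0.002,0.005,0.187,0,0,0.016,-1],[-0.002,0.005,0.187,0,0,0.016,-1]]' 30
python3 - <<'E'
from h import *
plan((-5,-155,75,3.1416-1.40,0))
E
```

```text
time: 16.85
eef_pos: [0.5512, -0.1708, 0.0763]
tcp_rot: [0.216, 0.976, -0.001, 0.001]
contact_force: [-3.7, -4.4, 3.9]
opening: 0.158
finger_force: 35.0
now g [  -4.4 -156.2   76.3] t 16.85 F [-3.7 -4.4  3.9] q [-0.48  0.28  1.93 -0.    0.93 -1.61]
[0.0029 0.002  0.0033] [-0.0004  0.0008  0.2803] mm 2.0 deg 50.0 rad 0.576
```

Gripped: the opening of 13.4 mm matches the 14 mm bar. Turn clockwise.

```bash
python3 -m handwheel '[[0,0,0,0,0,0.05,-1],[0,0,0,0,0,0.1,-1],[0,0,0,0,0,0.15,-1],[0,0,0,0,0,0.2,-1],[0,0,0,0,0,0.25,-1],[0,0,0,0,0,0.28,-1],[0,0,0,0,0,0.28,-1],[0,0,0,0,0,0.28,-1],[0,0,0,0,0,0.28,-1]]'
python3 - <<'E'
from h import *
plan((-5,-155,75,3.1416-1.40,0))
E
```

```text
time: 17.98
eef_pos: [0.5497, -0.1723, 0.0764]
tcp_rot: [0.611, 0.792, -0.003, 0.0]
contact_force: [-9.4, -8.7, 5.0]
opening: 0.156
finger_force: 35.3
now g [  -6.  -157.6   76.4] t 17.98 F [-9.4 -8.7  5. ] q [-0.48  0.28  1.94 -0.01  0.93 -0.73]
[0.006  0.0037 0.0034] [-0.0015  0.0013  0.0007] mm 3.0 deg 0.0 rad 0.576
```

Release, rise straight and measure the pointer and plate.

```bash
python3 -m handwheel '[[0,0,0,0,0,0,1],[0,0,0,0,0,0,1],[0,0,0,0,0,0,1],[0,0,0,0,0,0,1],[0,0,0,0,0,0,1],[0,0,-0.1,0,0,0,1],[0,0,-0.25,0,0,0,1],[0,0,-0.4,0,0,0,1],[0,0,-0.4,0,0,0,1],[0,0,-0.4,0,0,0,1],[0,0,-0.4,0,0,0,1]]'
python3 - <<'E'
from h import *
import cv2
plan()
im=eyes.read_camera("wrist"); P=eyes.camera_params("wrist"); cv2.imwrite("pics/w8.png",im[:,:,::-1])
h=cv2.cvtColor(im,cv2.COLOR_RGB2HSV)
for nm,m,z in(("white",cv2.inRange(im,(170,170,170),(255,255,255)),.085),("red",cv2.inRange(h,(0,140,60),(8,255,255))|cv2.inRange(h,(172,140,60),(180,255,255)),.041)):
  n,l,s,c=cv2.connectedComponentsWithStats(m)
  for i in range(1,n):
    q=w2g(ray("wrist",c[i],z,P))
    if s[i,4]>15 and np.hypot(q[0]+5,q[1]+155)<60:
        y,x=np.nonzero(l==i); b=cv2.boxPoints(cv2.minAreaRect(np.column_stack([x,y]).astype(np.float32)))
        w=np.array([w2g(ray("wrist",k,z,P))[:2] for k in b]); print(nm,s[i,4],q.round(1),w.round(1).tolist(),"ang",np.arctan2(q[1]+155,-(q[0]+5)))
E
```

```text
time: 19.35
eef_pos: [0.5502, -0.1686, 0.233]
tcp_rot: [0.612, 0.791, 0.0, -0.001]
contact_force: [-0.8, 1.1, 0.3]
opening: 0.995
finger_force: 0.0
now g [  -5.2 -154.   233. ] t 19.35 F [-0.8  1.1  0.3] q [-0.47  0.08  1.84  0.    1.22 -0.73]
white 260 [  -9.9 -141.6   85. ] [[-9.8, -156.3], [-14.5, -128.0], [-9.2, -127.1], [-4.3, -155.4]] ang 1.2227842552276695
red 167 [ -14.5 -112.7   41. ] [[-19.8, -106.2], [-12.1, -104.9], [-9.6, -119.3], [-17.4, -120.7]] ang 1.3502826033338033
```

View pics/w8.png

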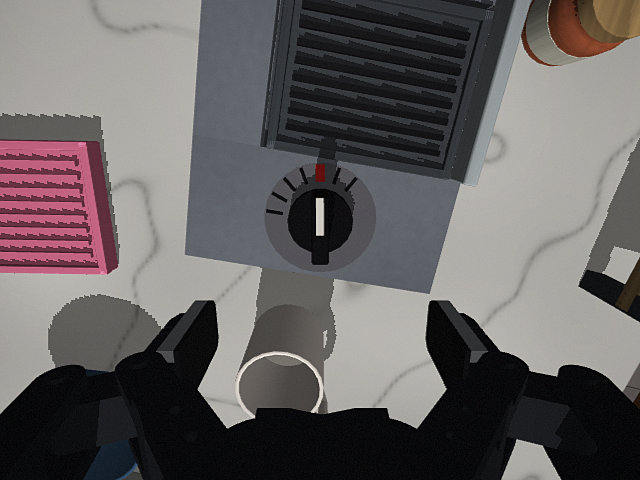

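The wrist view shows the pointer (320,217) in line with the red mark (320,173): its axis is at 1.40 rad. The plate is square in the bay, everything else is standing, and the arm is clear.

```bash
python3 -c "
from plant import ctrl; print(ctrl.sign_off())"
```

```text
the job is handed in; nothing more can be done
None
```

I handed the job in at about 19 s of the 64 s allowed: the plate lies in the bay and looks flat and square, the knob pointer measures about 1.40 rad at the red mark, and the arm is clear; sign-off gave no verdict.

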